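# Move a freshly inked plate to the free stand with the plate lifter

## Robot

A 7-joint arm with a two-finger parallel gripper is mounted at the origin on a cart in front of the work surface, level with it; the furniture and walls round the work are solid. World frame = base frame: x ahead of the robot, y to its left, z up, the work surface at z = 0. Lengths are in m, angles in rad, forces in N, time in s.
With the tool pointing down it reaches from about 0.425 to 0.875 m from the base axis. Payload 4.7 kg.
Tool frame: the origin (TCP) lies at the very end of the fingers, on their centre line; the grasp point (between the pads) lies 19 mm behind it; z points along the fingers, y is the line along which they close (so a half turn about z gives the same grasp; the last joint's range is limited). The gripper opens to 87 mm and grips with 3 to 60 N. Pads are 19 mm wide; open, the fingers measure 117 mm over their backs; the gripper's body (75 mm by 190 mm) begins 51 mm behind the grasp point.
Start: joints at [1.288, 0.321, -0.07, 1.45, 0.023, 1.371, -0.057], TCP at [0.19, -0.622, 0.223] pointing down, gripper open.
Joint ranges: [-2.86, 2.86], [-0.3, 2.09], [-1.38, 1.24], [0.06, 2.45], [-1.56, 4.7], [0.09, 2.05], [-2.69, 2.69]. Speed limits (rad/s): [2.57, 2.57, 3.14, 3.14, 3.14, 3.14, 3.14].

## Interface

Orientations are given as a rotation vector (axis times angle).
In Python, from bench import ctrl, get_image, job gives the robot as it stands.
- The arm moves only by the shell command python3 -m crank 'ROWS' [FORCE]. ROWS is JSON, a list that holds one entry, the list of rows, each a list of 5 numbers: the shift along the tool's x, y, z in mm, then the turn about the tool's z in rad, then the closure, from -1 (fully open) to 1 (shut), so that 0 is half open. A call has 1 to 10 rows; each row shifts and turns the commanded pose from where the row before left it, along the tool's axes as they then stand; what a row does not reach is not made up. A row lasts 1/12 s, in which the tool goes at most 41.7 mm and 7.16 degrees, less where a joint would pass 70% of its speed; a pose out of reach is approached as far as the arm can. A call with a gripper value outside its range is refused whole. The fingers move at their own pace and stop on an object; FORCE is the grip in N (left out, the last holds). Time passes only in rows, so rows that do not move let the fingers close. It gives the time, the measured TCP pose, the force, the opening and the grip force at its end, in the units of the state.
- ctrl.get_state(): the state, without advancing time (a new reading comes with each control period).
- get_image(name): name is "side" or "top"; returns a dict with "pixels" (384x512x3 uint8, red, green, blue), "fx", "fy", "cx", "cy" (pixels), "T" (4x4, takes a point from camera to world coordinates). Camera axes: x right, y down, z forward; pixel columns grow to the right and rows downward; lengths in m; the calibration is good to about 2 mm. A picture is of the moment at which its call begins. There is no depth.
- job.close_job(): hands the job in; it is judged then, once.
The state is a dict: "time": time; "joint_positions": joint angles; "qd": joint speeds; "joint_torque": joint torques, N m; "position": TCP position; "tool_rot": TCP orientation; "ft_force": force on the tool from outside, world axes, zero at the start; "torque": the same for the moment, N m; "grip_width": opening from 0.0 (shut) to 1.0 (fully open); "grip_force": force on a finger pad.
Only numpy, scipy, OpenCV 4.12 (cv2) and the standard library are available. Lean on these libraries where they do the work, as an engineer would, in place of code of your own. Each camera call takes 0.05 s, during which the arm holds its last target. There are 200 camera calls.

## Task

The carved printing plate is freshly inked, so it must not be touched by the gripper, tipped, or dropped on the bench. Pick up the plate lifter (the flat steel blade with the raised wooden handle), slide the blade under the plate between the rails of its stand, lift the plate clear and carry it level to the empty stand, and set it down centred and square on both rails. Draw the lifter out and leave it lying flat on the bench, blade down, without disturbing the ink tin, baren or roller nearby.

Things in the scene. Friction and masses are not known exactly. Their poses are not given: they have to be found in the camera images.
- lifter_grip (a point): grip point on the axis of the plate lifter's dark wood handle (flat-sided, 22 mm wide, 26 mm high, level, parallel to the blade). x along the handle to the blade's tip, z up. It lies 50 mm above the blade's underside, 195 mm behind the tip; the handle runs from 32 mm before to 68 mm behind it. Starts blade down on the bench in front of the stands, tip to the right (-y). Lifter: loose, 0.14 kg.
- lifter_blade (a point): centre of the underside of the lifter's flat steel blade, 140 mm long (x, towards the tip), 70 mm wide, 3 mm thick; height 0 when it lies on the bench. It is 125 mm ahead of lifter_grip and 50 mm below it. A lip, top 8 mm above the underside, crosses the blade's rear edge, its front face 66 mm behind this point; the cranked neck rises to the handle from there.
- plate: loose carved printing plate: flat brown block, black inked top with pale cut leaf pattern, 120 mm along x, 132 mm along y, 6 mm thick, about 0.08 kg. Origin: centre of its underside; z up. Starts on the rails of stand_a, underside 26 mm above the bench, x axis within 0.06 rad of the stand's, centre within 8 mm of the stand's origin.
- stand_a: fixed wooden stand: base board 136 mm wide, 6 mm thick, x -85 to +94 mm, two rails along x (x -80 to +60, |y| 44 to 60 mm, tops 26 mm up; the 88 mm wide, 20 mm deep channel between is open at -x), cross stop at the far end (face at x +84, top 38 mm up). Origin: centre of underside, on the bench; x from open end to stop, within 0.25 rad of straight ahead; z up. Holds the plate at the start.
- stand_b: fixed wooden stand: base board 136 mm wide, 6 mm thick, x -85 to +94 mm, two rails along x (x -80 to +60, |y| 44 to 60 mm, tops 26 mm up; the 88 mm wide, 20 mm deep channel between is open at -x), cross stop at the far end (face at x +84, top 38 mm up). Origin: centre of underside, on the bench; x from open end to stop, within 0.25 rad of straight ahead; z up. Empty at the start; the plate goes centred over its origin.
- ink_tin: loose round ink tin with a black lid spot, 78 mm across, 44 mm high, at the back between the stands; origin at its underside. Leave alone.
- baren: loose black disc with a wooden bow handle, 108 mm across, 34 mm high, between the stands; origin at its underside. Leave alone.
- roller: loose ink roller with a black handle, 187 x 77 x 50 mm, lying at the front right; origin at its underside. Leave alone.

How it is judged:
On the way, in this order (a step that is already met when the one before it is completed fails the run):
1. the plate, carried by the lifter, is at least 15 mm clear above the rails it lay on (height (world z) of plate above 0.041 m and contact force between lifter and plate above 0.2 N), for 0.2 s.
2. the plate lies centred and square on the rails of the other stand (horizontal distance between plate and stand_b below 0.015 m and angle between the x axis of plate and the x axis of stand_b, either way round below 0.12 rad and angle between plate's own z axis and vertical below 0.04 rad and z of plate in the frame of stand_b between 0.023 and 0.029 m and contact force between plate and stand_b above 0.2 N), for 0.2 s.
At the end, for the whole second after the job is handed in: The plate rests on both rails of the once empty stand: centre within 15 mm of its origin, square to 0.12 rad, level to 0.04 rad, underside 23 to 29 mm up. The lifter lies at rest on the bench, blade down, level to 0.06 rad, blade centre within 6 mm of bench height, not touching the plate (horizontal distance between plate and stand_b below 0.015 m and angle between the x axis of plate and the x axis of stand_b, either way round below 0.12 rad and angle between plate's own z axis and vertical below 0.04 rad and z of plate in the frame of stand_b between 0.023 and 0.029 m and linear speed of each of plate, lifter below 0.02 m/s and height (world z) of lifter_blade between -0.006 and 0.006 m and angle between lifter_blade's own z axis and vertical below 0.06 rad and height (world z) of lifter_grip above 0.04 m and contact force between lifter and plate below 0.05 N).
It fails at once if the gripper or arm touches the inked plate (contact force between any of the fingers, the arm and plate above 0.3 N).
It fails at once if the plate is tipped by more than 0.35 rad (angle between plate's own z axis and vertical above 0.35 rad).
It fails at once if the plate comes down on the bench (height (world z) of plate below 0.015 m).
It fails at once if the ink tin, baren or roller is moved by more than 20 mm (distance of any of ink_tin, baren, roller from where it was at the start of the episode above 0.02 m).
It also fails if it takes over 72 s, if anything falls off the work surface, if the arm or the gripper's body presses on something with over 40 N, if the wrist force passes 120 N, or if a joint passes its speed limit or range.

## Working session

There is one attempt and no reset: what is moved stays moved. The work goes in short steps, Python scripts to look and compute and a shell command to move; the robot and the scene stay as the last step left them, time stands still between calls to the robot, and variables do not carry over. Pictures are saved under pics/ and viewed, at most 10 in all, crops included, and the job is handed in when it is done.

```bash
mkdir -p pics; ls
cat > h.py <<'E'
import cv2,numpy as np
from bench import ctrl,get_image
def snap(n,f):
    d=get_image(n); cv2.imwrite('pics/'+f,cv2.cvtColor(np.asarray(d['pixels']),cv2.COLOR_RGB2BGR)); return d
def ray(d,u,v,z):
    T=np.array(d['T']); r=T[:3,:3]@[(u-d['cx'])/d['fx'],(v-d['cy'])/d['fy'],1]; o=T[:3,3]
    return (o+r*(z-o[2])/r[2])
def proj(d,p):
    T=np.array(d['T']); c=T[:3,:3].T@(np.array(p)-T[:3,3]); return np.array([d['fx']*c[0]/c[2]+d['cx'],d['fy']*c[1]/c[2]+d['cy']])
E
python3 - <<'E'
from h import *
import pickle
for n in ('top','side'):
    d=snap(n,n+'0.png'); pickle.dump(d,open(n+'.pkl','wb')); print(n,d['fx'],d['cx'],d['cy'],np.round(d['T'],3).tolist())
im=cv2.imread('pics/top0.png'); cv2.imwrite('pics/top0b.png',cv2.resize(im,(800,600),interpolation=cv2.INTER_CUBIC))
s=ctrl.get_state();print(s)
E
```

```text
pics
top 385.84535597438224 263.19604562580287 190.10233612246662 [[-0.006, -0.98, 0.197, 0.399], [-1.0, 0.005, -0.009, -0.08], [0.008, -0.197, -0.98, 1.163], [0.0, 0.0, 0.0, 1.0]]
side 458.94713059232186 255.7785311310033 183.93918071390226 [[-1.0, 0.019, 0.005, 0.615], [0.005, 0.471, -0.882, 0.98], [-0.019, -0.882, -0.471, 0.608], [0.0, 0.0, 0.0, 1.0]]
{'time': 0.1, 'joint_positions': array([ 1.28806023,  0.3217653 , -0.07008632,  1.45153317,  0.02260088,
        1.37076711, -0.05692043]), 'qd': array([ 0.00064439, -0.00044553,  0.00141417, -0.00320909,  0.00117155,
        0.00100139,  0.00011199]), 'joint_torque': array([-8.38312280e-04, -4.92569447e+01, -4.05902686e-01, -3.13399708e+01,
       -6.41118642e-02,  3.94990901e-02,  5.55266433e-05]), 'position': array([ 0.18993855, -0.62113248,  0.22157016]), 'tool_rot': array([-3.10541914e+00, -4.64328334e-01,  5.31532638e-04]), 'ft_force': array([-0.21283035,  0.00706412, -0.35338933]), 'torque': array([-0.00606352, -0.01545313, -0.02950909]), 'grip_force': 0.0, 'grip_width': 0.9996796048568062}
```

View pics/top0b.png

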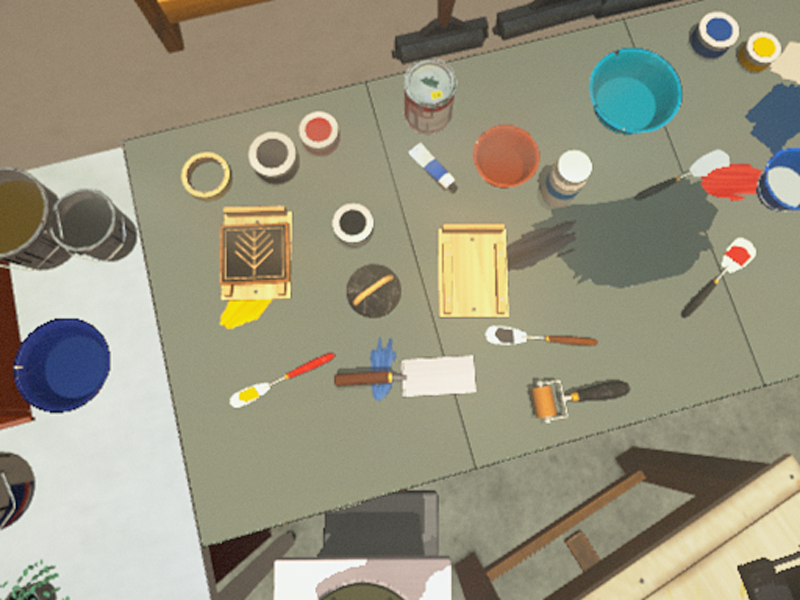

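View pics/side0.png

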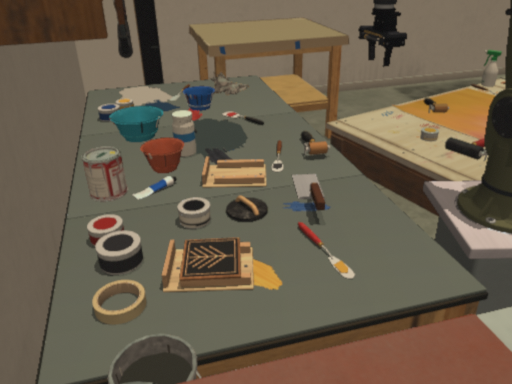

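The top view shows stand_a with the plate at about (164,162) in original pixels, stand_b at (303,173), and the lifter from (214,243) to (304,240) with its tip to the right. I'll enlarge for accurate corners.

Run:
```python
import cv2
im=cv2.imread('pics/top0.png')
cv2.imwrite('pics/c1.png',cv2.resize(im[128:261,135:335],(800,532),interpolation=cv2.INTER_CUBIC))
```

```text
(no output)
```

View pics/c1.png

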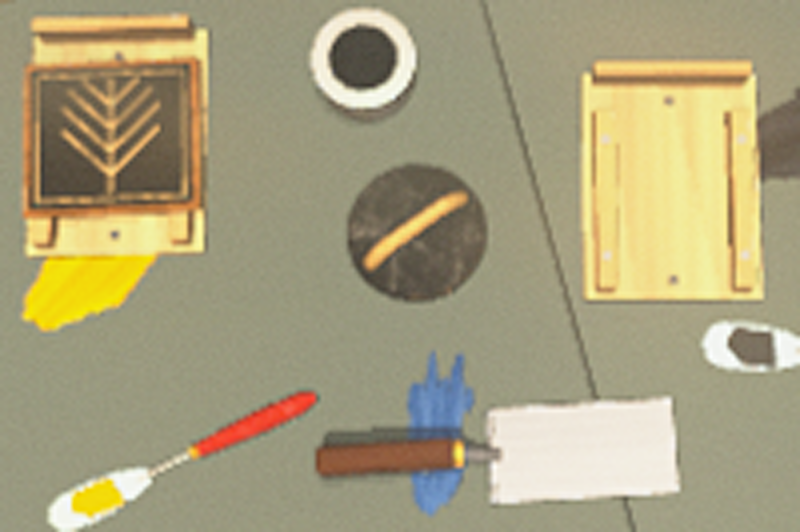

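The crop shows the blade corners, plate top corners, both base boards and the rail ends clearly. Next I fit the poses.

```bash
cat > fit.py <<'E'
from h import *
from scipy.optimize import least_squares
def fit(d,pts,g):
    pts=np.array(pts,float)
    def f(p):
        c,s=np.cos(p[2]),np.sin(p[2]); r=[]
        for u,v,x,y,z in pts: r+=list(proj(d,[p[0]+c*x-s*y,p[1]+s*x+c*y,z])-[u,v])
        return r
    q=least_squares(f,g,loss='soft_l1'); return q.x,np.round(np.array(f(q.x)).reshape(-1,2),1).tolist()
E
python3 - <<'E'
from fit import *
import pickle
d=pickle.load(open('top.pkl','rb'))
C=lambda L:[(135+(a+.5)/4-.5,128+(b+.5)/4-.5,x,y,z) for a,b,x,y,z in L]
B=[(584,300,-.085,.068,.006),(764,299,-.085,-.068,.006),(583,74,.094,.068,.006),(763,74,.094,-.068,.006),(596,291,-.08,.06,.026),(751,290,-.08,-.06,.026),(596,110,.06,.06,.026),(743,110,.06,-.06,.026)]
A=[(27,252,-.085,.068,.006),(204,255,-.085,-.068,.006),(208,30,.094,-.068,.006),(35,246,-.08,.06,.026),(54,246,-.08,.044,.026),(191,243,-.08,-.06,.026),(174,243,-.08,-.044,.026)]
P=[(27,66,.06,.066,.032),(200,60,.06,-.066,.032),(198,210,-.06,-.066,.032),(24,216,-.06,.066,.032)]
L=[(671,398,.07,.035,.003),(679,491,.07,-.035,.003),(491,504,-.07,-.035,.003),(489,410,-.07,.035,.003)]
for n,q,g in(('B',B,[.6,-.15,0]),('A',A,[.6,.2,0]),('P',P,[.6,.2,0]),('L',L,[.4,-.1,-1.57])):
    x,r=fit(d,C(q),g); print(n,np.round(x,4),r)
    if n=='L': c,s=np.cos(x[2]),np.sin(x[2]); print('grip',x[:2]-.125*np.array([c,s]))
p=[ray(d,135+a/4,128+b/4,.063) for a,b in((317,460),(452,453))]; print('handle ends',p)
E
```

```text
B [ 0.6768 -0.2131 -0.0099] [[-0.0, -0.0], [-0.4, 0.5], [-0.1, 0.1], [-1.7, 0.3], [-0.0, -0.5], [1.3, -0.0], [-0.3, -0.3], [2.0, -0.0]]
A [0.7135 0.2122 0.0191] [[0.4, 1.4], [0.8, -0.4], [0.6, 0.1], [-0.9, -0.0], [-0.3, -0.2], [0.2, -0.2], [-0.9, -0.1]]
P [0.7148 0.2123 0.0306] [[-0.1, -0.4], [-0.0, -0.3], [0.4, 0.4], [-0.3, 0.4]]
L [ 0.479  -0.1417 -1.5135] [[0.2, -0.0], [0.2, 0.2], [0.2, -0.1], [-0.7, -0.1]]
grip [ 0.47186737 -0.01691084]
handle ends [array([0.46821502, 0.04825225, 0.063     ]), array([ 0.47258197, -0.04714195,  0.063     ])]
```

```bash
cat > go.py <<'E'
# usage: go.py x y z lifteryaw : remaining shift in tool axes (mm, current axes and after-turn axes) and turn
import sys; from h import *
from scipy.spatial.transform import Rotation as R
s=ctrl.get_state(); M=R.from_rotvec(s['tool_rot']).as_matrix(); t=list(map(float,sys.argv[1:5]))
phi=np.arctan2(M[1,0],M[0,0]); turn=(phi-(t[3]+np.pi)+np.pi)%(2*np.pi)-np.pi
d=np.array(t[:3])-s['position']; M2=M@R.from_euler('z',turn).as_matrix()
print('now',np.round(s['position'],4),'tilt',np.round(M[:,2],4),'lyaw',round(phi-np.pi,4),'t',s['time'],'w',s['grip_width'],'gf',s['grip_force'],'q7',s['joint_positions'][6],'F',np.round(s['ft_force'],1))
print('turn',round(turn,4),'now-axes',np.round(M.T@d*1000,1),'after-turn',np.round(M2.T@d*1000,1))
E
python3 -m crank '[[[0,0,0,-0.12,-1],[0,0,0,-0.12,-1],[0,0,0,-0.12,-1],[0,0,0,-0.12,-1],[0,0,0,-0.12,-1],[0,0,0,-0.12,-1],[0,0,0,-0.12,-1],[0,0,0,-0.12,-1],[0,0,0,-0.12,-1],[0,0,0,-0.12,-1]]]' 60; python3 go.py .472 -.017 .031 -1.5135
```

```text
time: 0.93
position: [0.1899, -0.6213, 0.2219]
tool_rot: [-2.295, -2.144, -0.001]
ft_force: [1.1, -0.4, -0.3]
grip_width: 0.998
grip_force: 0.0
now [ 0.1899 -0.6213  0.2219] tilt [-4.0e-04  1.1e-03 -1.0e+00] lyaw -1.6389 t 0.9333 w 0.997908129229256 gf 0.0 q7 1.1123367491110654 F [ 1.1 -0.4 -0.3]
turn -0.1254 now-axes [621.9 240.4 191.4] after-turn [586.9 316.3 191.4]
```

```bash
python3 -m crank '[[[0,0,0,-0.12,-1],[32,17,0,0,-1],[32,17,0,0,-1],[32,17,0,0,-1],[32,17,0,0,-1],[32,17,0,0,-1],[32,17,0,0,-1],[32,17,0,0,-1],[32,17,0,0,-1],[32,17,0,0,-1]]]' 60 >/dev/null; python3 go.py .472 -.017 .031 -1.5135
```

```text
now [ 0.3299 -0.325   0.2222] tilt [-5.e-04 -0.e+00 -1.e+00] lyaw -1.525 t 1.7667 w 1.0031064752025136 gf 0.0 q7 0.798271365898792 F [ 1.5 -0.2 -0.3]
turn -0.0115 now-axes [301.2 156.2 191.1] after-turn [299.4 159.6 191.1]
```

```bash
python3 -m crank '[[[32,17,0,-0.012,-1],[32,17,0,0,-1],[32,17,0,0,-1],[32,17,0,0,-1],[32,17,0,0,-1],[32,17,0,0,-1],[32,17,0,0,-1],[32,17,0,0,-1],[32,17,0,0,-1],[0,0,30,0,-1]]]' 60 >/dev/null; python3 -m crank '[[[0,0,35,0,-1],[0,0,25,0,-1],[0,0,0,0,-1]]]' >/dev/null; python3 go.py .472 -.017 .031 -1.5135;python3 -c "
from h import *
d=snap('top','t1.png');im=cv2.imread('pics/t1.png')
print(proj(d,[.472,-.017,.063]))
cv2.imwrite('pics/t1c.png',cv2.resize(im[190:270,180:310],(780,480),interpolation=cv2.INTER_CUBIC))"
```

```text
now [ 0.4619 -0.0301  0.1277] tilt [-0.0092  0.0025 -1.    ] lyaw -1.5118 t 2.85 w 1.0014568756220275 gf 0.0 q7 0.04437891912850892 F [-1.2  0.  -0.4]
turn 0.0017 now-axes [12.1 11.7 96.7] after-turn [12.2 11.7 96.7]
[237.34962508 241.51860532]
```

View pics/t1c.png

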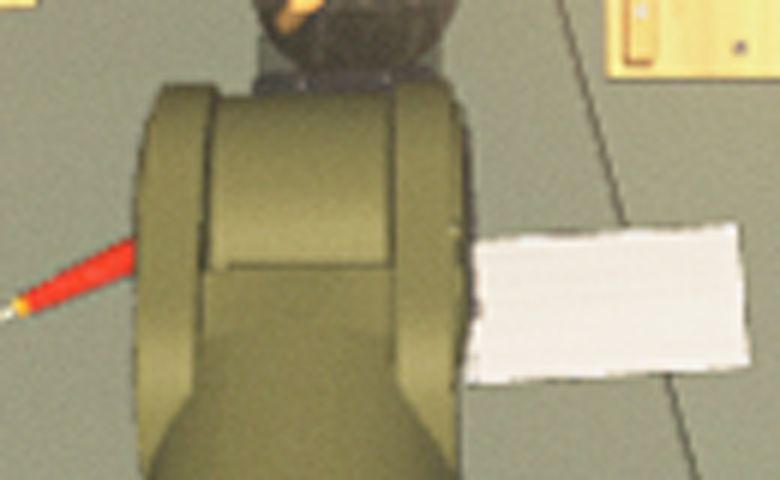

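The wrist hides the handle, but the blade is undisturbed. Going down with the measured correction.

```bash
python3 -m crank '[[[12,12,0,0,-1],[0,0,30,0,-1],[0,0,30,0,-1],[0,0,0,0,-1],[0,0,0,0,-1]]]' 60 >/dev/null; python3 go.py .472 -.017 .031 -1.5135;python3 -c "
from h import *
print(np.round(ctrl.get_state()['joint_positions'],3))"
```

```text
now [ 0.4773 -0.018   0.0732] tilt [-1.2e-03  8.0e-04 -1.0e+00] lyaw -1.513 t 3.3167 w 0.9989905343481857 gf 0.0 q7 -0.08838108827884497 F [ 0.6 -0.1 -0.4]
turn 0.0005 now-axes [ 1.3 -5.2 42.2] after-turn [ 1.3 -5.2 42.2]
[ 0.839  0.177 -0.908  2.014  0.162  1.025 -0.088]
```

```bash
python3 -m crank '[[[1,-5,0,0,-1],[0,0,20,0,-1],[0,0,20,0,-1],[0,0,2,0,-1],[0,0,0,0,-1],[0,0,0,0,-1]]]' 60 >/dev/null; python3 go.py .472 -.017 .031 -1.5135;python3 -c "
from h import *
d=snap('side','s1.png');im=cv2.imread('pics/s1.png')
cv2.imwrite('pics/s1c.png',cv2.resize(im[130:250,260:380],(600,600),interpolation=cv2.INTER_CUBIC))"
```

```text
now [ 0.4736 -0.0175  0.0324] tilt [ 2.5e-03 -8.0e-04 -1.0e+00] lyaw -1.513 t 3.8167 w 1.0017253257326326 gf 0.0 q7 -0.1469366556815148 F [-0.1  0.5  1.2]
turn 0.0005 now-axes [ 0.6 -1.6  1.4] after-turn [ 0.6 -1.6  1.4]
```

View pics/s1c.png

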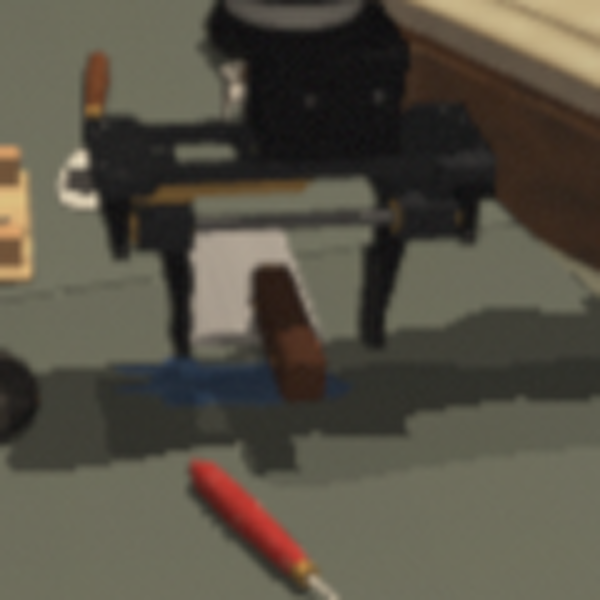

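The handle sits between the two fingers at the centre of the crop, so I'm closing.

```bash
python3 -m crank '[[[0,-1,1,0,0],[0,0,0,0,0.5],[0,0,0,0,1],[0,0,0,0,1],[0,0,0,0,1],[0,0,0,0,1],[0,0,0,0,1],[0,0,0,0,1]]]' 60; python3 go.py .472 -.017 .031 -1.5135
```

```text
time: 4.53
position: [0.4713, -0.0173, 0.0295]
tool_rot: [-2.156, -2.285, 0.0]
ft_force: [-0.4, -0.5, -0.5]
grip_width: 0.481
grip_force: 0.0
now [ 0.4713 -0.0173  0.0295] tilt [-1.e-04  0.e+00 -1.e+00] lyaw -1.5127 t 4.5333 w 0.4811327129214137 gf 0.0 q7 -0.14808400435260477 F [-0.4 -0.5 -0.5]
turn 0.0008 now-axes [ 0.3  0.7 -1.5] after-turn [ 0.3  0.7 -1.5]
```

```bash
python3 -m crank '[[[0,0,-1,0,1],[0,0,0,0,1],[0,0,0,0,1],[0,0,0,0,1],[0,0,0,0,1],[0,0,0,0,1],[0,0,0,0,1],[0,0,0,0,1]]]' 60; python3 go.py .472 -.017 .031 -1.5135
```

```text
time: 5.2
position: [0.4715, -0.0173, 0.0306]
tool_rot: [2.156, 2.285, 0.0]
ft_force: [1.3, 0.5, 0.6]
grip_width: 0.25
grip_force: 60.0
now [ 0.4715 -0.0173  0.0306] tilt [ 3.e-04 -1.e-04 -1.e+00] lyaw -1.5127 t 5.2 w 0.250233049825201 gf 59.99974340200424 q7 -0.1464393904861761 F [1.3 0.5 0.6]
turn 0.0008 now-axes [ 0.3  0.5 -0.4] after-turn [ 0.3  0.5 -0.4]
```

```bash
python3 -m crank '[[[0,0,-10,0,1],[0,0,-20,0,1],[0,0,-25,0,1],[0,0,-25,0,1],[0,0,-20,0,1],[0,0,0,0,1],[0,0,0,0,1]]]' 60; python3 go.py .42 .205 .13 .022; python3 -c "
from h import *
d=snap('side','s2.png');im=cv2.imread('pics/s2.png')
cv2.imwrite('pics/s2c.png',cv2.resize(im[110:260,240:400],(640,600),interpolation=cv2.INTER_CUBIC))"
```

```text
time: 5.78
position: [0.4719, -0.0175, 0.1316]
tool_rot: [2.155, 2.283, 0.0]
ft_force: [-0.1, -0.3, -1.7]
grip_width: 0.248
grip_force: 60.0
now [ 0.4719 -0.0175  0.1316] tilt [ 0.0019 -0.0015 -1.    ] lyaw -1.5132 t 5.7833 w 0.24817716462126135 gf 59.99895645305514 q7 0.0003448517250966214 F [-0.1 -0.3 -1.7]
turn -1.5352 now-axes [225.2 -39.    1.1] after-turn [ 47.  223.6   1.1]
```

View pics/s2c.png

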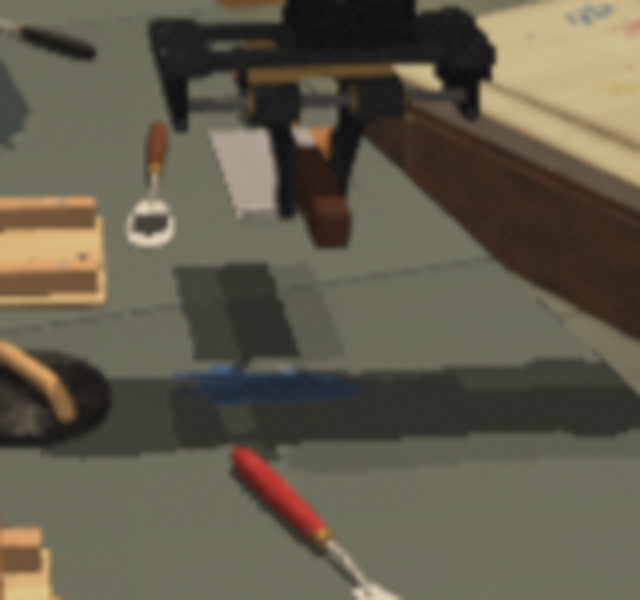

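The lifter is held and looks level. Next comes the move to the front of stand_a, then the turn.

```bash
python3 -m crank '[[[20,-3,0,0,1],[30,-5,0,0,1],[30,-5,0,0,1],[30,-5,0,0,1],[30,-5,0,0,1],[30,-5,0,0,1],[30,-5,0,0,1],[25,-5,0,0,1],[0,0,0,-0.06,1],[0,0,0,-0.1,1]]]' 60 >/dev/null; python3 -m crank '[[[0,0,0,-0.11,1],[0,0,0,-0.11,1],[0,0,0,-0.11,1],[0,0,0,-0.11,1],[0,0,0,-0.11,1],[0,0,0,-0.11,1],[0,0,0,-0.11,1],[0,0,0,-0.11,1],[0,0,0,-0.11,1],[0,0,0,-0.11,1]]]' >/dev/null; python3 -m crank '[[[0,0,0,-0.11,1],[0,0,0,-0.11,1],[0,0,0,-0.055,1],[0,0,0,0,1],[0,0,0,0,1]]]' ;python3 go.py .42 .205 .13 .022
```

```text
time: 7.92
position: [0.4194, 0.2047, 0.1295]
tool_rot: [0.032, -3.139, 0.0]
ft_force: [-0.3, 0.1, -1.4]
grip_width: 0.246
grip_force: 60.0
now [0.4194 0.2047 0.1295] tilt [-2.4e-03 -1.0e-04 -1.0e+00] lyaw -6.2626 t 7.9167 w 0.24604490665291562 gf 59.99867817386985 q7 0.9885820107790231 F [-0.3  0.1 -1.4]
turn -0.0014 now-axes [-0.6  0.3 -0.5] after-turn [-0.6  0.3 -0.5]
```

```bash
python3 -m crank '[[[0,0,15,0,1],[0,0,25,0,1],[0,0,25,0,1],[0,0,20,0,1],[0,0,0,0,1],[0,0,0,0,1]]]' >/dev/null;python3 go.py .42 .205 .0446 .022; python3 -c "
from h import *
d=snap('side','s3.png');im=cv2.imread('pics/s3.png')
y,x0,y0=.0206,.4194,.2047
import math
for f,l in((.055,.035),(.195,.035),(.195,-.035)):
  print(proj(d,[x0+f*math.cos(y)-l*math.sin(y),y0+f*math.sin(y)+l*math.cos(y),.017]),end=' ')
cv2.imwrite('pics/s3c.png',cv2.resize(im[200:300,160:360],(800,400),interpolation=cv2.INTER_CUBIC))"
```

```text
now [0.4189 0.2052 0.0447] tilt [-3.5e-03  2.0e-04 -1.0e+00] lyaw -6.2609 t 8.4167 w 0.24869559510843414 gf 59.99911269173026 q7 0.8115708970226131 F [-0.7  0.4 -1. ]
turn 0.0003 now-axes [-1.1 -0.2  0.1] after-turn [-1.1 -0.2  0.1]
[329.33847612 267.9179597 ] [260.30470257 270.07267712] [259.20546708 249.4271896 ]
```

View pics/s3c.png

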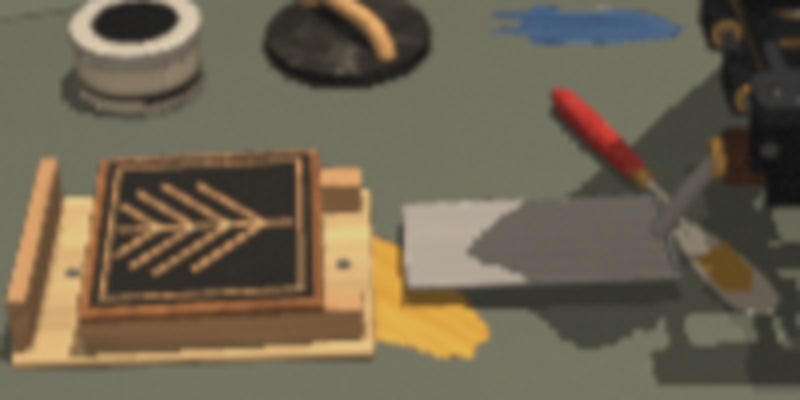

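```bash
python3 -c "
from h import *
import pickle
d=pickle.load(open('side.pkl','rb'))
import math
def P(o,x,y,z):
  c,s=math.cos(o[2]),math.sin(o[2]); q=proj(d,[o[0]+c*x-s*y,o[1]+s*x+c*y,z]); print(((q-[160,200])*4).round(0))
A=[.7135,.2122,.0191]
P(A,-.085,.068,.006);P(A,-.085,.068,0);P(A,-.08,.06,.026);P(A,.094,.068,.006);P(A,-.085,-.068,.006)
p=[.7148,.2123,.0306];P(p,-.06,.066,.032);P(p,.06,.066,.032);P(p,-.06,-.066,.032)
"
```

```text
[375. 344.]
[375. 353.]
[363. 301.]
[ 10. 355.]
[370. 181.]
[321. 300.]
[ 74. 309.]
[320. 145.]
```

Measured features match the prediction apart from the same bias on blade and stand, so their relative alignment is good. I'll slide in.

```bash
python3 -m crank '[[[-8,0,0,0,1],[-14,0,0,0,1],[-14,0,0,0,1],[-14,0,0,0,1],[-14,0,0,0,1],[0,0,0,0,1]]]' ;python3 go.py .588 .209 .0446 .022
```

```text
time: 8.97
position: [0.4891, 0.2062, 0.0473]
tool_rot: [-0.029, 3.137, 0.003]
ft_force: [-0.2, -0.9, -1.0]
grip_width: 0.244
grip_force: 60.0
now [0.4891 0.2062 0.0473] tilt [ 0.0049  0.0019 -1.    ] lyaw -6.2649 t 8.9667 w 0.24443672815377573 gf 59.998739417642355 q7 0.7914308832626513 F [-0.2 -0.9 -1. ]
turn -0.0037 now-axes [-98.9   1.    3.2] after-turn [-98.9   0.6   3.2]
```

```bash
python3 -m crank '[[[0,0,0,0,1],[0,0,0,0,1]]]' >/dev/null;python3 go.py .588 .209 .0446 .022
```

```text
now [0.4842 0.2067 0.0461] tilt [ 4.e-04 -0.e+00 -1.e+00] lyaw -6.2612 t 9.1333 w 0.2496734339835083 gf 59.99905178323388 q7 0.7915419894569963 F [ 0.3 -0.2 -2. ]
turn 0.0 now-axes [-1.038e+02  1.000e-01  1.500e+00] after-turn [-1.038e+02  1.000e-01  1.500e+00]
```

Settled after a small dynamic overshoot, so I'll go on more gently.

```bash
python3 -m crank '[[[-6,0,1,0,1],[-12,0,0,0,1],[-12,0,0,0,1],[-12,0,0,0,1],[-12,0,0,0,1],[-12,0,0,0,1],[-12,0,0,0,1],[-10,0,0,0,1],[-6,0,0,0,1],[-3,0,0,0,1]]]' >/dev/null; python3 -m crank '[[[0,0,0,0,1],[0,0,0,0,1],[0,0,0,0,1]]]'; python3 go.py .588 .209 .0446 .022;python3 -c "
from h import *
d=snap('side','s4.png');im=cv2.imread('pics/s4.png')
cv2.imwrite('pics/s4c.png',cv2.resize(im[210:310,150:290],(784,560),interpolation=cv2.INTER_CUBIC))"
```

```text
time: 10.22
position: [0.5806, 0.2088, 0.0445]
tool_rot: [0.036, -3.141, 0.001]
ft_force: [-0.6, -0.1, -0.7]
grip_width: 0.25
grip_force: 60.0
now [0.5806 0.2088 0.0445] tilt [-5.e-04 -4.e-04 -1.e+00] lyaw -6.2603 t 10.2167 w 0.2504767638218508 gf 59.99898483976722 q7 0.8175057697198888 F [-0.6 -0.1 -0.7]
turn 0.0009 now-axes [-7.4  0.  -0.1] after-turn [-7.4  0.  -0.1]
```

View pics/s4c.png

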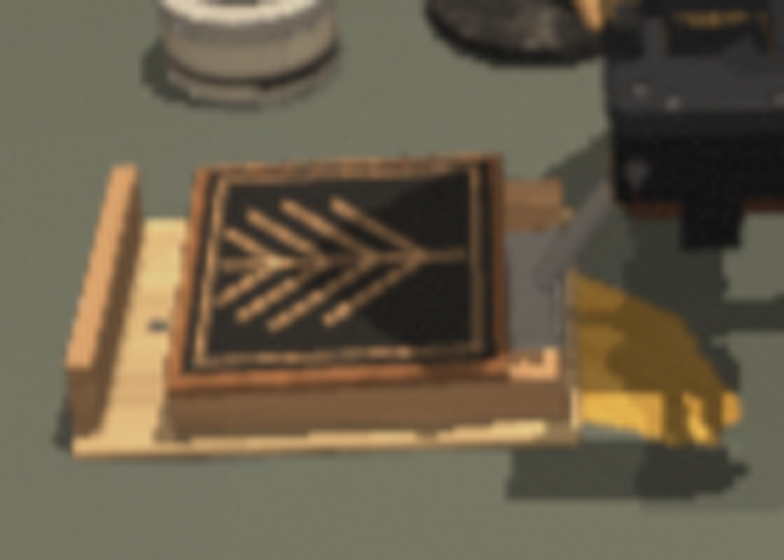

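The blade is under the plate with its rear edge about 20 mm behind the plate's edge, as computed. Advance 9 mm more, then raise slowly.

```bash
python3 -m crank '[[[-3,0,0,0,1],[-4,0,0,0,1],[-2,0,0,0,1],[0,0,0,0,1],[0,0,-2,0,1],[0,0,-2,0,1],[0,0,-2,0,1],[0,0,-2,0,1],[0,0,-2,0,1],[0,0,-2,0,1]]]';  python3 -m crank '[[[0,0,-2,0,1],[0,0,-3,0,1],[0,0,-4,0,1],[0,0,-5,0,1],[0,0,-6,0,1],[0,0,-6,0,1],[0,0,-6,0,1],[0,0,-3,0,1],[0,0,0,0,1],[0,0,0,0,1]]]'; python3 go.py .588 .209 .09 .022;python3 -c "
from h import *
d=snap('side','s5.png');im=cv2.imread('pics/s5.png')
cv2.imwrite('pics/s5c.png',cv2.resize(im[190:310,150:310],(800,600),interpolation=cv2.INTER_CUBIC))"
```

```text
time: 11.1
position: [0.5902, 0.2088, 0.0567]
tool_rot: [0.035, -3.141, 0.0]
ft_force: [0.7, -0.2, -2.4]
grip_width: 0.247
grip_force: 60.0
time: 11.93
position: [0.5904, 0.2089, 0.0917]
tool_rot: [-0.035, 3.141, -0.0]
ft_force: [0.3, 0.8, -2.2]
grip_width: 0.243
grip_force: 60.0
now [0.5904 0.2089 0.0917] tilt [ 3.e-04 -1.e-04 -1.e+00] lyaw -6.261 t 11.9333 w 0.24279916286204903 gf 59.998909905552864 q7 0.8518080595001642 F [ 0.3  0.8 -2.2]
turn 0.0002 now-axes [2.4 0.2 1.7] after-turn [2.4 0.2 1.7]
```

View pics/s5c.png

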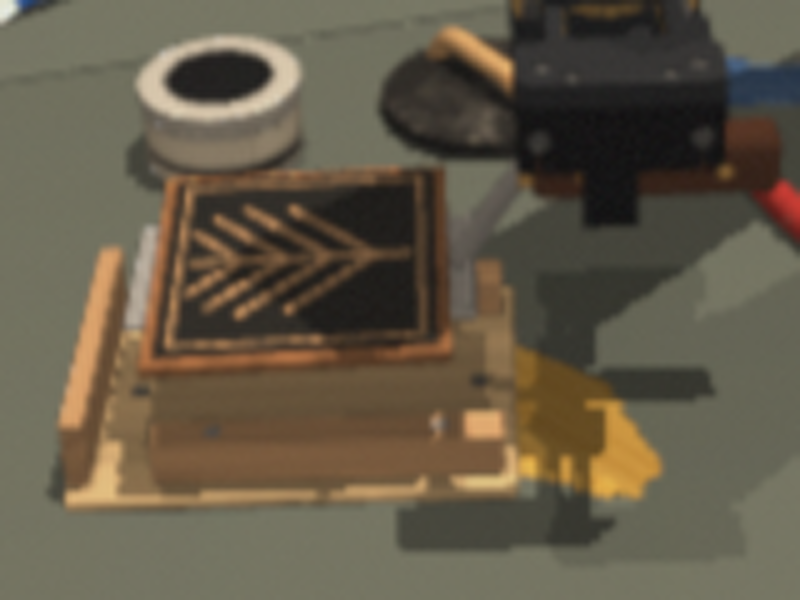

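The plate is lifted level on the blade with both ends overhanging evenly. I'll raise it a little and carry it across with gentle ramps.

```bash
python3 -m crank '[[[0,0,-4,0,1],[0,0,-8,0,1],[0,0,-8,0,1],[0,0,-6,0,1],[0,0,-2,0,1],[0,-3,0,0,1],[0,-6,0,0,1],[0,-9,0,0,1],[0,-12,0,0,1],[0,-15,0,0,1]]]'; python3 go.py .5523 -.2115 .12 -.018
```

```text
time: 12.82
position: [0.591, 0.1628, 0.1191]
tool_rot: [0.036, -3.141, 0.0]
ft_force: [0.4, -0.3, -1.7]
grip_width: 0.244
grip_force: 60.0
now [0.591  0.1628 0.1191] tilt [-7.e-04 -2.e-04 -1.e+00] lyaw -6.2604 t 12.8167 w 0.24373549605737357 gf 59.99967539682984 q7 0.9455475614939882 F [ 0.4 -0.3 -1.7]
turn 0.0408 now-axes [  47.2 -373.3   -0.8] after-turn [  31.9 -375.    -0.8]
```

```bash
python3 -m crank '[[[2,-18,0,0.004,1],[4,-20,0,0.004,1],[4,-20,0,0.004,1],[4,-20,0,0.004,1],[4,-20,0,0.004,1],[4,-20,0,0.004,1],[4,-20,0,0.004,1],[4,-20,0,0.004,1],[4,-20,0,0.004,1],[2,-20,0,0.004,1]]]'>/dev/null; python3 go.py .5523 -.2115 .12 -.018;  python3 -m crank '[[[0,-20,0,0,1],[0,-20,0,0,1],[0,-20,0,0,1],[0,-20,0,0,1],[0,-18,0,0,1],[0,-15,0,0,1],[0,-12,0,0,1],[0,-9,0,0,1],[0,-6,0,0,1],[0,-3,0,0,1]]]'>/dev/null; python3 go.py .5523 -.2115 .12 -.018
```

```text
now [ 0.5549 -0.037   0.1191] tilt [-0.0012 -0.0012 -1.    ] lyaw -0.0195 t 13.65 w 0.24747129024762005 gf 59.99990316107869 q7 1.289163613082761 F [-0.2  0.4 -1.3]
turn -0.0015 now-axes [  -0.8 -174.5   -0.7] after-turn [  -0.5 -174.5   -0.7]
now [ 0.5534 -0.178   0.1194] tilt [-2.e-04  1.e-04 -1.e+00] lyaw -0.0183 t 14.4833 w 0.2479929280459293 gf 59.99910660088062 q7 1.5255195184101988 F [ 0.5  0.4 -1.8]
turn -0.0003 now-axes [  0.5 -33.6  -0.6] after-turn [  0.5 -33.6  -0.6]
```

```bash
python3 -m crank '[[[0,-4,0,0,1],[0,-8,0,0,1],[0,-9,0,0,1],[0,-8,0,0,1],[0,-4,0,0,1],[0,0,3,0,1],[0,0,7,0,1],[0,0,10,0,1],[0,0,10,0,1],[0,0,10,0,1]]]'>/dev/null; python3 -m crank '[[[0,0,8,0,1],[0,0,5,0,1],[0,0,2,0,1],[0,0,0,0,1],[0,0,0,0,1],[0,0,0,0,1]]]'>/dev/null; python3 go.py .5523 -.2115 .064 -.018
cat > dark.py <<'E'
from h import *
import sys,pickle
def dark(d,im,p0):
    u,v=proj(d,p0).astype(int); c=im[v-45:v+45,u-45:u+45].astype(int)
    m=(c.max(2)<75).astype(np.uint8)
    m=cv2.morphologyEx(m,cv2.MORPH_CLOSE,np.ones((9,9)))
    n,l,s,ce=cv2.connectedComponentsWithStats(m); k=1+np.argmin([np.hypot(*(ce[i]-45))+ (0 if s[i,4]>300 else 999) for i in range(1,n)])
    cn=cv2.findContours((l==k).astype(np.uint8),cv2.RETR_EXTERNAL,cv2.CHAIN_APPROX_NONE)[0][0]
    r=cv2.minAreaRect(cn); b=cv2.boxPoints(r)+[u-45,v-45]
    w=np.array([ray(d,*q,p0[2]) for q in b]); e=[w[(i+1)%4]-w[i] for i in range(4)]
    yaw=[((np.arctan2(x[1],x[0])+np.pi/4)%(np.pi/2)-np.pi/4).round(3) for x in e]
    print(s[k,4],'centre',w.mean(0).round(4),'yaw',yaw,'sides',[np.hypot(*x[:2]).round(3) for x in e])
E
python3 -c "
from dark import *
d=pickle.load(open('top.pkl','rb')); dark(d,np.asarray(d['pixels']),[.7148,.2123,.032])
d=snap('top','t6.png'); dark(d,np.asarray(d['pixels']),[.6768,-.2131,.042])"
```

```text
now [ 0.5535 -0.2103  0.0651] tilt [ 1.e-03 -5.e-04 -1.e+00] lyaw -0.0177 t 15.8167 w 0.24838133597767845 gf 59.998984057456255 q7 1.5335959379327766 F [-0.9 -0.  -2.2]
turn 0.0003 now-axes [ 1.2 -1.2  1.1] after-turn [ 1.2 -1.2  1.1]
11 centre [0.6867 0.2643 0.032 ] yaw [np.float64(0.0), np.float64(0.054), np.float64(0.0), np.float64(0.054)] sides [np.float64(0.0), np.float64(0.031), np.float64(0.0), np.float64(0.031)]
925 centre [ 0.6204 -0.189   0.042 ] yaw [np.float64(0.11), np.float64(0.08), np.float64(0.106), np.float64(0.092)] sides [np.float64(0.071), np.float64(0.154), np.float64(0.069), np.float64(0.154)]
```

```bash
python3 -m crank '[[[1,-1,1,0,1],[0,0,0,0,1],[0,0,0,0,1]]]'>/dev/null;python3 go.py .5523 -.2115 .064 -.018; python3 -c "
from h import *
import pickle
d=snap('side','s7.png');a=cv2.imread('pics/s7.png');pickle.dump(d,open('s7.pkl','wb'))
t=cv2.imread('pics/t6.png');Z=lambda i:cv2.resize(i,(800,300),interpolation=cv2.INTER_CUBIC)
u,v=proj(d,[.677,-.213,.03]).astype(int);print(u,v)
cv2.imwrite('pics/last.png',np.vstack([Z(a[v-30:v+30,u-80:u+80]),Z(t[130:205,210:410])]))"
```

```text
now [ 0.5519 -0.2115  0.0636] tilt [-0.e+00 -4.e-04 -1.e+00] lyaw -0.0181 t 16.1167 w 0.24613222241398403 gf 59.998799096792936 q7 1.5352816712499395 F [-0.1 -0.2 -1.7]
turn -0.0001 now-axes [-0.4  0.  -0.4] after-turn [-0.4  0.  -0.4]
236 166
```

View pics/last.png

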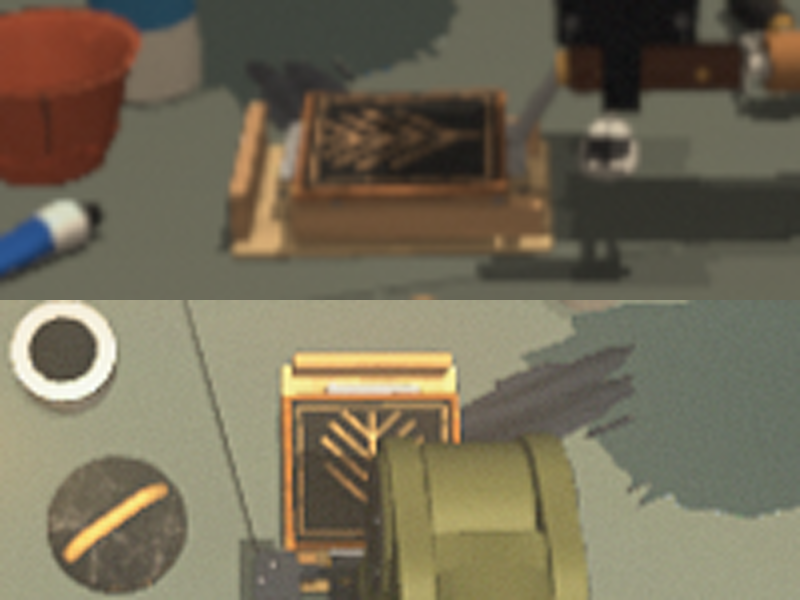

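Run:
```python
from fit import *
import pickle
d=pickle.load(open('top.pkl','rb'))
C=lambda L:[(210+(a+.5)/4-.5,130+(b-300+.5)/4-.5,x,y,z) for a,b,x,y,z in L]
z=.0636-.0306+.009
P=[(284,397,.06,.066,z),(460,395,.06,-.066,z),(285,550,-.06,.066,z)]
print('plate',fit(d,C(P),[.68,-.21,0]))
S=[(283,364,.094,.068,.006),(458,364,.094,-.068,.006)]
s=pickle.load(open('s7.pkl','rb'))
u,v=236-80,166-30
C=lambda L:[(u+(a+.5)/5-.5,v+(b+.5)/5-.5,x,y,zz) for a,b,x,y,zz in L]
P=[(305,92,.06,-.066,z),(507,92,.06,-0.066-0,z)]
P=[(305,92,.06,-.066,z),(507,92,-.06,-.066,z),(510,192,-.06,.066,z),(297,186,.06,.066,z)]
B=[(233,254,.094,.068,0),(550,250,-.085,.068,0),(547,150,-.085,-.068,.006),(540,237,-.08,.06,.026)]
print('sideplate',fit(s,C(P),[.68,-.21,0])); print('sideB',fit(s,C(B),[.68,-.21,0]))
```

```text
plate (array([ 0.67674856, -0.21058556, -0.00725348]), [[0.1, -0.5], [-0.3, 0.2], [0.2, 0.3]])
sideplate (array([ 0.67539638, -0.2071473 ,  0.00858841]), [[0.4, 0.2], [0.1, -0.7], [0.3, -0.8], [-1.0, 1.4]])
sideB (array([ 0.67731112, -0.20938918, -0.02570746]), [[-0.8, 1.0], [0.0, 1.4], [0.7, -1.8], [0.1, -5.7]])
```

Plate is centred to about 2 mm (plate corners (284,398), (460,396) over base edges 283 and 457 in the lower panel). Nudge 1 mm and set down.

```bash
python3 -m crank '[[[0,-1,2,0,1],[0,0,2,0,1],[0,0,2,0,1],[0,0,2,0,1],[0,0,2,0,1],[0,0,2,0,1],[0,0,2,0,1],[0,0,2,0,1],[0,0,2,0,1],[0,0,1,0,1]]]'; python3 -m crank '[[[0,0,0,0,1],[0,0,0,0,1],[0,0,0,0,1]]]'; python3 go.py .5523 -.2125 .0446 -.018
```

```text
time: 17.0
position: [0.5519, -0.2122, 0.0442]
tool_rot: [-0.028, -3.141, -0.0]
ft_force: [0.5, 0.1, -0.9]
grip_width: 0.246
grip_force: 60.0
time: 17.25
position: [0.5521, -0.2122, 0.0447]
tool_rot: [0.028, 3.141, -0.0]
ft_force: [0.4, 0.4, -1.6]
grip_width: 0.252
grip_force: 60.0
now [ 0.5521 -0.2122  0.0447] tilt [ 2.e-04 -1.e-04 -1.e+00] lyaw -0.0178 t 17.25 w 0.2515686518151413 gf 59.99897299334407 q7 1.5220163427324485 F [ 0.4  0.4 -1.6]
turn 0.0002 now-axes [-0.2 -0.3  0.1] after-turn [-0.2 -0.3  0.1]
```

```bash
python3 -c "
from h import *
import pickle
d=pickle.load(open('top.pkl','rb'))
for n,a,b,z in(('spat',702,345,.005),('barenF',417,300,.01),('barenR',487,232,.01),('red',317,397,.01)): print(n,ray(d,135+a/4,128+b/4,z).round(3))
print('roller',ray(d,533/1.5625,400/1.5625,.02).round(3))"
python3 -m crank '[[[4,0,0,0,1],[8,0,0,0,1],[12,0,0,0,1],[14,0,0,0,1],[14,0,0,0,1],[14,0,0,0,1],[14,0,0,0,1],[14,0,0,0,1],[14,0,0,0,1],[14,0,0,0,1]]]'; python3 go.py .385 -.209 .0446 -.018
```

```text
spat [ 0.557 -0.234  0.005]
barenF [ 0.591 -0.019  0.01 ]
barenR [ 0.644 -0.072  0.01 ]
red [0.518 0.055 0.01 ]
roller [ 0.431 -0.318  0.02 ]
time: 18.08
position: [0.4284, -0.21, 0.0443]
tool_rot: [-0.028, -3.14, 0.001]
ft_force: [0.2, -0.8, -1.4]
grip_width: 0.248
grip_force: 60.0
now [ 0.4284 -0.21    0.0443] tilt [-1.e-03 -6.e-04 -1.e+00] lyaw -0.0179 t 18.0833 w 0.24774487641635914 gf 60.000039115548134 q7 1.7087834621897662 F [ 0.2 -0.8 -1.4]
turn 0.0001 now-axes [43.4  0.2 -0.2] after-turn [43.4  0.2 -0.2]
```

```bash
python3 -m crank '[[[14,0,0,0,1],[12,0,0,0,1],[10,0,0,0,1],[6,0,0,0,1],[2,0,0,0,1],[0,0,0,0,1],[0,0,0,0,1]]]'>/dev/null; python3 go.py .385 -.209 .0446 -.018;python3 -m crank '[[[0,0,-10,0,1],[0,0,-20,0,1],[0,0,-25,0,1],[0,0,-25,0,1],[0,0,-10,0,1],[0,0,0,0,1],[0,0,0,0,1]]]'; python3 go.py .472 -.017 .13 -1.513
```

```text
now [ 0.3864 -0.2095  0.0448] tilt [ 7.e-04 -7.e-04 -1.e+00] lyaw -0.0179 t 18.6667 w 0.25037852136580213 gf 59.99894164502621 q7 1.8414419532704078 F [ 1.2  0.4 -2. ]
turn 0.0001 now-axes [1.4 0.5 0.2] after-turn [1.4 0.5 0.2]
time: 19.25
position: [0.386, -0.2096, 0.1343]
tool_rot: [-0.028, -3.141, 0.002]
ft_force: [-0.3, -0.5, -2.4]
grip_width: 0.244
grip_force: 60.0
now [ 0.386  -0.2096  0.1343] tilt [-0.     -0.0012 -1.    ] lyaw -0.0179 t 19.25 w 0.24355586973033724 gf 59.99899489805102 q7 2.073804219906033 F [-0.3 -0.5 -2.4]
turn 1.4951 now-axes [-82.5 194.1   4.1] after-turn [187.3  96.9   4.1]
```

```bash
python3 -m crank '[[[-5,10,0,0,1],[-8,20,0,0,1],[-10,25,0,0,1],[-10,25,0,0,1],[-10,25,0,0,1],[-10,25,0,0,1],[-10,25,0,0,1],[-8,20,0,0,1],[-7,15,0,0,1],[-4,4,0,0.06,1]]]'>/dev/null; python3 -m crank '[[[0,0,0,0.1,1],[0,0,0,0.11,1],[0,0,0,0.11,1],[0,0,0,0.11,1],[0,0,0,0.11,1],[0,0,0,0.11,1],[0,0,0,0.11,1],[0,0,0,0.11,1],[0,0,0,0.11,1],[0,0,0,0.11,1]]]'>/dev/null; python3 -m crank '[[[0,0,0,0.11,1],[0,0,0,0.11,1],[0,0,0,0.11,1],[0,0,0,0.1,1],[0,0,0,0,1],[0,0,0,0,1]]]'; python3 go.py .472 -.017 .0306 -1.513
```

```text
time: 21.42
position: [0.4707, -0.0155, 0.1333]
tool_rot: [-2.245, -2.194, 0.0]
ft_force: [0.8, -0.3, -0.8]
grip_width: 0.246
grip_force: 60.0
now [ 0.4707 -0.0155  0.1333] tilt [-0.002   0.0018 -1.    ] lyaw -1.5937 t 21.4167 w 0.2460611151312399 gf 59.9994982033968 q7 -0.10443518236064717 F [ 0.8 -0.3 -0.8]
turn -0.0807 now-axes [ -1.6   1.6 102.7] after-turn [ -1.7   1.4 102.7]
```

```bash
python3 -m crank '[[[0,0,12,0,1],[0,0,25,0,1],[0,0,25,0,1],[0,0,20,0,1],[0,0,10,0,1],[0,0,5,0,1],[0,0,2,0,1],[0,0,2,0,1],[0,0,1,0,1],[0,0,0,0,1]]]'; python3 go.py .472 -.017 .0306 -1.59
```

```text
time: 22.25
position: [0.4721, -0.017, 0.0332]
tool_rot: [2.25, 2.19, 0.001]
ft_force: [-0.5, 0.4, -1.0]
grip_width: 0.245
grip_force: 60.0
now [ 0.4721 -0.017   0.0332] tilt [ 1.4e-03 -7.0e-04 -1.0e+00] lyaw -1.5978 t 22.25 w 0.24505774891620977 gf 59.9989708699286 q7 -0.29495189960065693 F [-0.5  0.4 -1. ]
turn -0.0078 now-axes [-0.1 -0.1  2.6] after-turn [-0.1 -0.1  2.6]
```

```bash
python3 -m crank '[[[0,0,1,0,1],[0,0,1,0,1],[0,0,0.5,0,1],[0,0,0,0,1],[0,0,0,0,1]]]'; python3 -m crank '[[[0,0,0,0,0.2],[0,0,0,0,0.2],[0,0,0,0,0],[0,0,0,0,-0.3],[0,0,0,0,-0.3],[0,0,0,0,-0.3],[0,0,0,0,-0.3],[0,0,0,0,-0.3]]]'; python3 go.py .472 -.017 .15 -1.59
```

```text
time: 22.67
position: [0.4718, -0.0169, 0.0304]
tool_rot: [2.25, 2.191, 0.0]
ft_force: [0.0, 0.0, 1.7]
grip_width: 0.246
grip_force: 60.0
time: 23.33
position: [0.4714, -0.0168, 0.03]
tool_rot: [2.251, 2.191, -0.0]
ft_force: [0.9, -0.3, -0.4]
grip_width: 0.637
grip_force: 0.0
now [ 0.4714 -0.0168  0.03  ] tilt [ 0.e+00 -1.e-04 -1.e+00] lyaw -1.5978 t 23.3333 w 0.6371926474309465 gf 0.0 q7 -0.2996573854873104 F [ 0.9 -0.3 -0.4]
turn -0.0078 now-axes [  -0.2    0.6 -120. ] after-turn [  -0.2    0.6 -120. ]
```

```bash
python3 -m crank '[[[0,0,-8,0,-0.3],[0,0,-20,0,-0.3],[0,0,-30,0,-0.3],[0,0,-30,0,-0.3],[0,0,-30,0,-0.3],[0,0,-20,0,-0.3],[0,-15,0,0,-0.3],[0,0,0,0,-0.3],[0,0,0,0,-0.3]]]'
python3 - <<'E'
from h import *
import pickle
d0=pickle.load(open('top.pkl','rb')); d1=snap('top','t9.png')
def rect(d,o,hx,hy):
    c,s=np.cos(o[2]),np.sin(o[2]); q=[(hx,hy),(hx,-hy),(-hx,-hy),(-hx,hy)]
    src=np.float32([proj(d,[o[0]+c*x-s*y,o[1]+s*x+c*y,.032]) for x,y in q])
    W,H=int(2*hy*1000),int(2*hx*1000)
    return cv2.warpPerspective(np.asarray(d['pixels']),cv2.getPerspectiveTransform(src,np.float32([(0,0),(W,0),(W,H),(0,H)])),(W,H),flags=cv2.INTER_CUBIC)
T=rect(d0,[.7148,.2123,.0306],.064,.07)
best=max(((*cv2.minMaxLoc(cv2.matchTemplate(rect(d1,[.6768,-.2131,a],.084,.09),T,cv2.TM_CCOEFF_NORMED))[1::2],a) for a in np.arange(-.12,.12,.01)))
print('score',best[0],'yaw',best[2],'left of B mm',20-best[1][0],'ahead mm',20-best[1][1])
L=rect(d0,[.479,-.1417,-1.5135],.075,.04)
best=max(((*cv2.minMaxLoc(cv2.matchTemplate(rect(d1,[.472-.003,-.142,a],.1,.065),L,cv2.TM_CCOEFF_NORMED))[1::2],a) for a in np.arange(-1.7,-1.45,.01)))
print('lifter',best)
E
```

```text
time: 24.08
position: [0.4562, -0.0169, 0.1683]
tool_rot: [2.25, 2.188, -0.003]
ft_force: [0.0, 0.7, -0.3]
grip_width: 0.652
grip_force: 0.0
score 0.8517946600914001 yaw -0.01000000000000005 left of B mm -1 ahead mm 0
lifter (0.9699738025665283, (25, 25), np.float64(-1.5799999999999998))
```

The plate is within about 1 mm and square on stand_b, and the lifter lies flat on the bench. Handing in.

```bash
python3 -c "
from bench import job
print(job.close_job())"
```

```text
the job is handed in; nothing more can be done
None
```

The job is handed in, with no verdict returned: my last top-camera check put the plate about 1 mm off centre and square on stand_b, with the lifter flat on the bench; I did not separately re-measure the ink tin, baren or roller.

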